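# Pin a lamp's swing arm into its wall bracket

### The job

Join the lamp's swing arm to its wall bracket: slide the arm along its rests until its eye sits fully home in the bracket's fork, then take the longest of the pins from the wooden block and push it down through the fork and the eye until its head is seated on the top ear. Leave the shorter pins in the block and do not disturb the other things on the bench.

Things in the scene. Friction and masses are not known exactly. Their poses are not given: they have to be found in the camera images.
- stand: Fixed assembly stand: plywood board 120 x 440 x 15 mm. Origin: centre of its underside; z up. At its -y end a steel wall bracket is bolted upright: plate 110 mm wide, top 135 mm above the bench, with a fork towards +y, its bore at y = -130 mm, 45 mm in front of the plate. Two black U rests (y = -20 and 90 mm) carry the arm level along y, about 1 mm play each side.
- fork_top (a point): Centre of the fork's vertical 14.5 mm bore at the top ear's upper face, 92 mm above the bench; axes as stand's. Two ears, 12 mm thick, 44 mm wide: 80 to 92 mm and 44 to 56 mm above the bench, slot between them open to +y. A spring ball in the lower ear rubs on the pin: let go there, the pin stays 6 to 20 mm proud; a push of 5 to 10 N on its head sends it home.
- eye_mid (a point): Centre of the eye at one end of the loose swing arm, on its vertical 14.5 mm bore, 68 mm above the bench. Eye 20 mm high, round nose of 18 mm radius. Arm's +y runs from eye to flange, along the stand's y. The eye starts 45 to 65 mm short of the fork's bore; slid along -y (2 to 5 N) it enters the slot, and with its nose against the slot's bottom the bores agree within about 3 mm.
- flange_face (a point): Centre of the outer (+y) face of the flange at the arm's other end, 280 mm from eye_mid along +y, same height (68 mm). Upright aluminium disc 56 mm across, 8 mm thick; clear space beyond it, so the arm can be pushed home here along -y. The rest of the arm is a 25 mm square steel tube, top 80.5 mm above the bench. Arm 0.55 kg.
- hinge_pin: The arm's hinge pin: the longest of three steel pins standing head up in the block. Shank 12 mm across, 62 mm long under the head, its lowest 10 mm tapering to 6 mm; head a disc 24 mm across, 12 mm high. Origin: centre of the shank's lower end; z up the pin, head from z = 62 to 74 mm. In the block its lower end is 9 mm and its head's top 83 mm above the bench. 0.1 kg.
- hinge_pin_shoulder (a point): On hinge_pin's axis at the underside of its head (z = 62 mm of the pin): lies at fork_top when the pin is home.
- pin_block: Fixed wooden block, 190 x 60 x 45 mm, that holds the pins. Origin: centre of its underside; three holes, 13.5 mm wide and 36 mm deep, in a row at x = -60, 0, 60 mm. Which pin stands in which hole varies.
- pin_b: Spare pin, same but with a shank of 48 mm (head top 69 mm above the bench): not for this joint. Stays in the block. Origin: lower end of the shank.
- pin_c: Spare pin, same but with a shank of 38 mm (head top 59 mm above the bench): not for this joint. Stays in the block. Origin: lower end of the shank.
- jar_a: Frosted lamp globe standing mouth down, 92 mm across, 152 mm high. Origin: centre of its underside. Bystander.
- jar_b: Another globe like jar_a. Bystander.
- guard_a: Cast wire guard (cage) for a lamp, 116 mm across, 176 mm high. Origin: centre of its underside. Bystander.
- guard_b: Another guard like guard_a. Bystander.
- gasket: Flat black rubber ring 100 mm across, 8 mm thick, lying flat. Origin: centre of its underside. Bystander.
- lamp_housing: Round cast lamp housing, 120 mm across, 92 mm high. Origin: centre of its underside. Bystander.
- screwdriver: Screwdriver lying on the bench. Bystander.
- split_pin_tray: Grey tray of split pins, 90 x 130 x 28 mm. Origin: centre of its underside. Bystander.

How it is judged (in metres and radians):
On the way:
1. the arm's eye is home between the fork's ears, its bore in line with the fork's to within 4 mm (z of eye_mid in the frame of fork_top below -0.018 m and horizontal distance between eye_mid and fork_top below 0.004 m and angle between eye_mid's own z axis and vertical below 0.08 rad), for 0.2 s.
At the end, for the whole second after the job is handed in: The eye is in the fork, bores within 4 mm of each other, the arm level (within 5 degrees); the longest pin rests upright through both ears and the eye, the underside of its head within 3 mm of the top ear's upper face, its axis within 4 mm of the bore's (all of step 1 and z of hinge_pin_shoulder in the frame of fork_top between -0.003 and 0.003 m and horizontal distance between hinge_pin_shoulder and fork_top below 0.004 m and angle between hinge_pin's own z axis and vertical below 0.1 rad and linear speed of hinge_pin below 0.02 m/s); the robot touches nothing.
It fails at once if a shorter pin is lifted or pulled about in the block (moved 25 mm) (distance of any of pin_b, pin_c from where it was at the start of the episode above 0.025 m).
It fails at once if another thing on the bench is shoved by more than 30 mm or knocked over (distance of any of jar_a, jar_b, guard_a, guard_b, gasket, lamp_housing, screwdriver, split_pin_tray from where it was at the start of the episode above 0.03 m or angle between any of jar_a, jar_b, guard_a, guard_b's own z axis and vertical above 0.3 rad).
It also fails if it takes over 64 s, if anything falls off the work surface, if the arm or the gripper's body presses on something with over 40 N, if the wrist force passes 120 N, or if a joint passes its speed limit or range.

### The arm

A 6-joint arm with a two-finger parallel gripper is mounted at the origin on the work surface. World frame = base frame: x ahead of the robot, y to its left, z up, the work surface at z = 0. Lengths are in m, angles in degrees, forces in N, time in s.
With the tool pointing down it reaches from about 0.375 to 0.9 m from the base axis. Payload 3.1 kg.
Tool frame: the origin (TCP) lies at the very end of the fingers, on their centre line; the grasp point (between the pads) lies 19 mm behind it (bot.tcp_to_grasp is the distance from the TCP to the grasp point, in m); z points along the fingers, y is the line along which they close (so a half turn about z gives the same grasp; the last joint's range is limited). The gripper opens to 87 mm and grips with 3 to 60 N. Pads are 19 mm wide; open, the fingers measure 117 mm over their backs; the gripper's body (75 mm by 190 mm) begins 51 mm behind the grasp point.
Start: joints at [-82.477, 30.224, 82.088, -0, 67.689, -10.227], TCP at [0.191, -0.595, 0.223] pointing down, gripper open.
Joint ranges: [-176.69, 176.69], [-43.24, 126.21], [12.49, 139.97], [-82, 262], [0, 151.66], [-163.58, 163.58]. Speed limits (degrees/s): [159.86, 159.86, 180, 180, 180, 180].

### API

Orientations are given as a 3x3 rotation matrix whose columns are the frame's x, y, z axes.
In Python, from rig import telemetry, capture, camera_info, job, bot gives the robot as it stands. The module is installed in compiled form; this text tells all that it offers.
- The arm moves only by the tool carry_out, never from a script. Its argument "deltas" is a list that holds one entry, the list of rows, each a list of 7 numbers: the shift along the tool's x, y, z scaled (see below), then the turn, a rotation vector about the tool's x, y, z scaled (see below), then the closure, from -1 (fully open) to 1 (shut). In form: [[[dx, dy, dz, ax, ay, az, claw], ...]]. A call has exactly 10 rows; each row is the pose to reach, as a shift and turn from the pose commanded when the call began, along the tool's axes at that moment, turning the shorter way round; what a row does not reach only later rows make up. The controller multiplies each number of a shift by 15 cm and each number of a turn by 360 degrees. A row lasts 1/12 s, in which the tool goes at most 41.7 mm and 7.16 degrees, less where a joint would pass 70% of its speed; a pose out of reach is approached as far as the arm can. A call with a number of a shift or a turn outside -1 to 1 is refused whole. A call with a gripper value outside its range is refused whole. The fingers move at their own pace and stop on an object; the grip force is fixed at half the most. Time passes only in rows, so rows that repeat a pose let the fingers close, or fill a call up. It gives the time, the measured TCP pose, the force, the opening and the grip force at its end, in the units of the state.
- telemetry.read_state(): the state, without advancing time (a new reading comes with each control period).
- capture(name): name is "side" or "top" or "wrist"; returns the picture (420x560x3 uint8, red, green, blue); there is no depth.
- camera_info(name): a dict with "mtx" (3x3 intrinsics, pixels), "cam_to_world" (4x4, takes a point from camera to world coordinates); the wrist camera has in their place "T_tool_cam" (4x4, takes a point from camera to tool coordinates, whose origin is the TCP and whose axes are the flange's). Camera axes: x right, y down, z forward; pixel columns grow to the right and rows downward; lengths in m; the calibration is good to about 2 mm. A picture is of the moment at which its call begins: read the wrist's pose just before it. camera_info takes no time and is no camera call.
- job.hand_in(): hands the job in; it is judged then, once.
The state is a dict: "time_s": time; "joint_positions": joint angles; "qvel": joint speeds; "tau": joint torques, N m; "position": TCP position; "tcp_rot": TCP orientation; "force": force on the tool from outside, world axes, zero at the start; "moment": the same for the moment, N m; "opening": opening from 0.0 (shut) to 1.0 (fully open); "grasp_force": force on a finger pad.
Only numpy, scipy, OpenCV 4.12 (cv2) and the standard library are available. Lean on these libraries where they do the work, as an engineer would, in place of code of your own. Each camera call takes 0.05 s, during which the arm holds its last target. There are 200 camera calls.

## Working session

There is one attempt and no reset: what is moved stays moved. The work goes in short steps, Python scripts to look and compute and a tool call to move; the robot and the scene stay as the last step left them, time stands still between calls to the robot, and variables do not carry over. Pictures are saved under pics/ and viewed, at most 12 in all, crops included, and the job is handed in when it is done.

Besides the shell and the picture viewer there is one more tool, called after "Emit:" by a JSON object that holds its "fn" and its "kwargs". carry_out: Moves the arm, as the interface text tells. Its arguments: {"type":"object","properties":{"deltas":{"type":"array","items":{"type":"array","items":{"type":"array","items":{"type":"number"}}}}},"required":["deltas"]}

```bash
mkdir -p pics; python3 - <<'E'
from rig import telemetry, capture, camera_info
import cv2,numpy as np
np.set_printoptions(precision=4,suppress=True)
for n in("top","side"):
    cv2.imwrite(f"pics/{n}0.png",capture(n)[:,:,::-1]); i=camera_info(n); print(n,i["mtx"],i["cam_to_world"])
print(camera_info("wrist"))
s=telemetry.read_state(); print(s)
E
```

```text
top [[503.7287   0.     285.3942]
 [  0.     503.7287 204.4403]
 [  0.       0.       1.    ]] [[-0.0224 -0.9957  0.0901  0.3852]
 [-0.9996  0.0239  0.015  -0.0148]
 [-0.0171 -0.0897 -0.9958  1.6514]
 [ 0.      0.      0.      1.    ]]
side [[420.2039   0.     272.8925]
 [  0.     420.2039 212.9661]
 [  0.       0.       1.    ]] [[ 0.9854 -0.1205  0.1204  0.358 ]
 [-0.1687 -0.5923  0.7879 -0.9873]
 [-0.0236 -0.7967 -0.604   0.8394]
 [ 0.      0.      0.      1.    ]]
{'mtx': array([[320.5045,   0.    , 281.1128],
       [  0.    , 320.5045, 210.104 ],
       [  0.    ,   0.    ,   1.    ]]), 'T_tool_cam': array([[-0.0006, -0.9558, -0.2939,  0.0811],
       [ 1.    , -0.0008,  0.0005, -0.0008],
       [-0.0007, -0.2939,  0.9558, -0.162 ],
       [ 0.    ,  0.    ,  0.    ,  1.    ]])}
{'time_s': 0.1, 'joint_positions': array([-82.4768,  30.2723,  82.1479,  -0.0028,  67.6878, -10.2284]), 'qvel': array([ 0.1093,  0.0535, -0.1752, -0.01  ,  0.012 ,  0.0642]), 'tau': array([ -0.0003, -44.0985, -17.715 ,   0.0634,   0.0533,  -0.    ]), 'position': array([ 0.1905, -0.5946,  0.2217]), 'tcp_rot': array([[ 0.9524,  0.3049, -0.0003],
       [ 0.3049, -0.9524,  0.0019],
       [ 0.0003, -0.0019, -1.    ]]), 'force': array([-0.4952,  0.2285, -0.155 ]), 'moment': array([ 0.0184, -0.0133, -0.0206]), 'grasp_force': 0.0, 'opening': 1.0032989523892457}
```

View pics/top0.png

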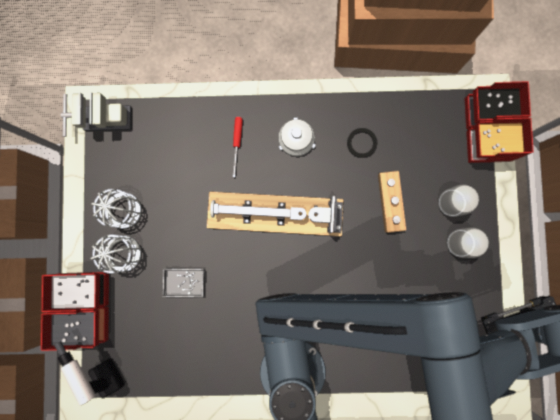

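View pics/side0.png

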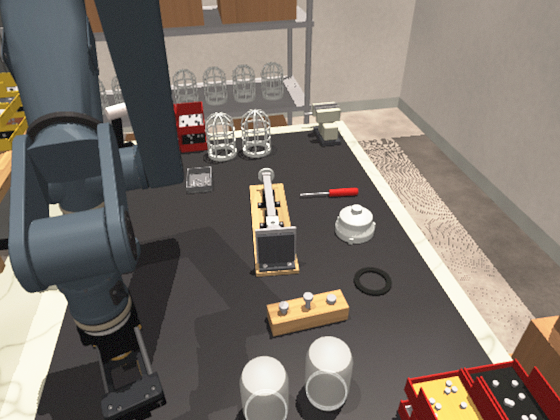

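The top view shows the stand at about (275,214), flange at (213,210), fork at about (320,214), and the pins at (391,183), (394,202), (396,220). In the side view the middle pin (308,299) looks tallest. Next, an enlarged composite.

```bash
cat > h.py <<'E'
import numpy as np,cv2
from rig import telemetry,capture,camera_info
np.set_printoptions(precision=4,suppress=True)
def cam(n):
    i=camera_info(n)
    if n!="wrist": return i["mtx"],i["cam_to_world"]
    s=telemetry.read_state(); T=np.eye(4);T[:3,:3]=s["tcp_rot"];T[:3,3]=s["position"]
    return i["mtx"],T@i["T_tool_cam"]
def ray(c,u,v):
    K,T=c; d=T[:3,:3]@np.linalg.solve(K,[u,v,1.]); return T[:3,3],d/np.linalg.norm(d)
def onz(c,u,v,z):
    o,d=ray(c,u,v); return o+d*(z-o[2])/d[2]
def tri(*rs):
    A=sum(np.eye(3)-np.outer(d,d) for o,d in rs); b=sum((np.eye(3)-np.outer(d,d))@o for o,d in rs)
    p=np.linalg.solve(A,b); return p,[np.linalg.norm((np.eye(3)-np.outer(d,d))@(p-o)) for o,d in rs]
def proj(c,p):
    K,T=c; q=K@(T[:3,:3].T@(np.asarray(p)-T[:3,3])); return q[:2]/q[2]
E
python3 - <<'E'
import cv2,numpy as np
t=cv2.imread("pics/top0.png");s=cv2.imread("pics/side0.png")
a=cv2.resize(t[182:247,200:360],None,fx=5,fy=5,interpolation=2)   # 800x325
b=cv2.resize(t[168:236,376:411],None,fx=4,fy=4,interpolation=2)   # 140x272
c=cv2.resize(s[285:340,260:355],None,fx=4,fy=4,interpolation=2)   # 380x220
d=cv2.resize(s[160:280,240:305],None,fx=2.25,fy=2.25,interpolation=2)
o=np.zeros((600,800,3),np.uint8);o[:325]=a
for im,x in((b,0),(c,150),(d,540)): o[327:327+im.shape[0],x:x+im.shape[1]]=im[:273]
cv2.imwrite("pics/c1.png",o)
E
```

```text
(no output)
```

View pics/c1.png

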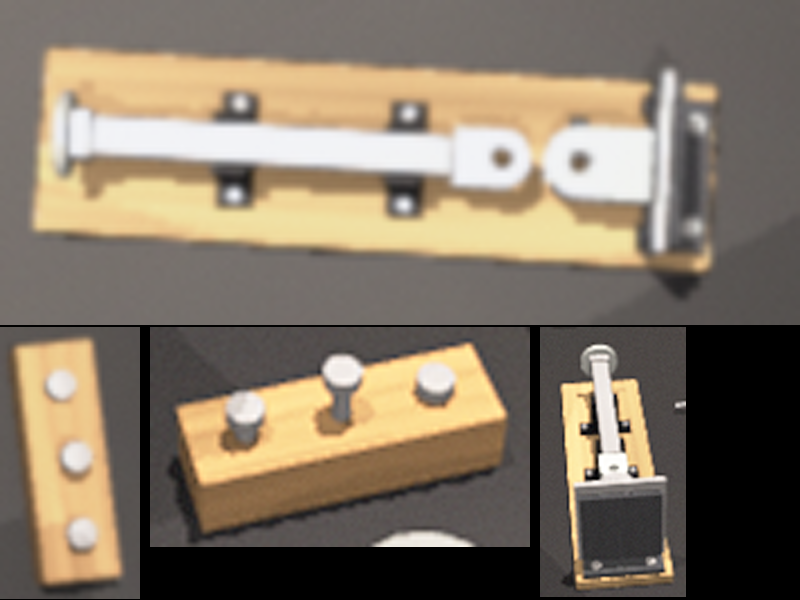

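The composite shows the middle pin standing tallest (head top at side (308,295), top (395,200.8)). The eye bore is at top (300.4,213.6), the fork bore at (316,214.2) and the flange's left edge at about (210.8,208.6).

```bash
python3 - <<'E'
from h import *
t=cam("top");s=cam("side")
eye=onz(t,300,213.2,.078);fork=onz(t,315.6,213.8,.092)
print("eye",eye,"fork",fork, np.linalg.norm((eye-fork)[:2]))
fl=onz(t,210.6,208.2,.08);print("flange edge",fl)
for nm,a,b in(("mid",(394.6,200.4),(307.6,294.8)),("left",(390.9,182),(340.8,298.8)),("right",(396,219.4),(283.6,305.4))):
    print(nm,tri(ray(t,*a),ray(s,*b)))
# stand corners at z=.015
for u,v in((209,192),(206.6,228),(343,199),(342,235.5)): print(onz(t,u,v,.015))
d=eye-fork;print("yaw of stand y",np.degrees(np.arctan2(d[1],d[0])))
d=fl-fork;print("yaw2",np.degrees(np.arctan2(d[1],d[0])))
E
```

```text
eye [ 0.4989 -0.0362  0.078 ] fork [ 0.4948 -0.0843  0.092 ] 0.04826570528414589
flange edge [0.5211 0.2438 0.08  ]
mid (array([ 0.5335, -0.3323,  0.0826]), [np.float64(0.001918601259075308), np.float64(0.0019186012590755505)])
left (array([ 0.6062, -0.3319,  0.0507]), [np.float64(0.01258969725990866), np.float64(0.012589697259908666)])
right (array([ 0.4748, -0.3377,  0.0642]), [np.float64(0.0015946040024302063), np.float64(0.0015946040024300723)])
[0.5801 0.2593 0.015 ]
[0.4623 0.2682 0.015 ]
[ 0.5465 -0.1783  0.015 ]
[ 0.4278 -0.1712  0.015 ]
yaw of stand y 85.22318008385929
yaw2 85.42893859039235
```

Emit:
{"fn": "carry_out", "kwargs": {"deltas": [[[0.2, -0.1, -0.1, 0, 0, -0.019, 1], [0.4, -0.2, -0.2, 0, 0, -0.038, 1], [0.6, -0.3, -0.3, 0, 0, -0.057, 1], [0.8, -0.4, -0.4, 0, 0, -0.076, 1], [1, -0.5, -0.5, 0, 0, -0.095, 1], [1, -0.5, -0.5, 0, 0, -0.114, 1], [1, -0.5, -0.5, 0, 0, -0.133, 1], [1, -0.5, -0.5, 0, 0, -0.152, 1], [1, -0.5, -0.5, 0, 0, -0.171, 1], [1, -0.5, -0.5, 0, 0, -0.188, 1]]]}}

```text
time_s: 0.93
position: [0.3106, -0.4775, 0.2972]
tcp_rot: [[0.074, 0.997, -0.0], [0.997, -0.074, 0.001], [0.001, -0.0, -1.0]]
force: [0.1, 0.1, 0.4]
opening: 0.32
grasp_force: 0.0
```

Emit:
{"fn": "carry_out", "kwargs": {"deltas": [[[0.2, 0.2, 0, 0, 0, 0, 1], [0.4, 0.4, 0, 0, 0, 0, 1], [0.6, 0.6, 0, 0, 0, 0, 1], [0.8, 0.8, 0, 0, 0, 0, 1], [0.9, 1, 0, 0, 0, 0, 1], [0.9, 1, 0, 0, 0, 0, 1], [0.9, 1, 0, 0, 0, 0, 1], [0.9, 1, 0, 0, 0, 0, 1], [0.9, 1, 0, 0, 0, 0, 1], [0.9, 1, 0, 0, 0, 0, 1]]]}}

```text
time_s: 1.77
position: [0.4697, -0.3563, 0.2974]
tcp_rot: [[0.082, 0.997, -0.001], [0.997, -0.082, 0.0], [0.0, -0.001, -1.0]]
force: [0.3, 0.1, -0.0]
opening: 0.006
grasp_force: 0.0
```

```bash
python3 - <<'E'
from h import *
c=cam("wrist");np.savez("pics/w1.npz",K=c[0],T=c[1]);im=capture("wrist");cv2.imwrite("pics/w1.png",im[:,:,::-1])
print(telemetry.read_state()["position"]);print(proj(c,[.5335,-.332,.083]))
E
```

```text
[ 0.4697 -0.3563  0.2975]
[334.0096 158.1732]
```

View pics/w1.png

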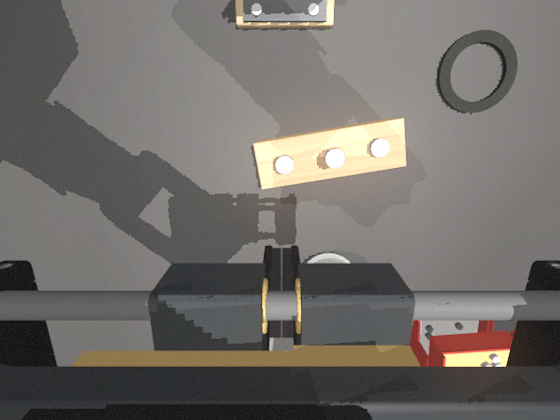

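Middle head seen at (335,158), predicted at (334,158), so the pin position agrees. I'll move on toward the fork.

Emit:
{"fn": "carry_out", "kwargs": {"deltas": [[[0.2, 0, 0, 0, 0, 0, 1], [0.4, 0, 0, 0, 0, 0, 1], [0.6, 0, 0, 0, 0, 0, 1], [0.8, 0, 0, 0, 0, 0, 1], [1, 0, 0, 0, 0, 0, 1], [1, 0, 0, 0, 0, 0, 1], [1, 0, 0, 0, 0, 0, 1], [1, 0, 0, 0, 0, 0, 1], [1, 0, 0, 0, 0, 0, 1], [1, 0, 0, 0, 0, 0, 1]]]}}

```text
time_s: 2.65
position: [0.4827, -0.2074, 0.2975]
tcp_rot: [[0.082, 0.997, 0.0], [0.997, -0.082, -0.0], [-0.0, 0.0, -1.0]]
force: [0.4, -0.7, -0.1]
opening: 0.005
grasp_force: 0.0
```

```bash
python3 - <<'E'
from h import *
c=cam("wrist");im=capture("wrist");cv2.imwrite("pics/w2.png",im[:,:,::-1]);np.savez("pics/w2.npz",K=c[0],T=c[1])
print(telemetry.read_state()["position"]);print(proj(c,[.4948,-.0843,.092]),proj(c,[.4989,-.0362,.078]))
z=np.load("pics/w1.npz");c1=(z["K"],z["T"]);g=cv2.imread("pics/w1.png")
hsv=cv2.cvtColor(g,cv2.COLOR_BGR2HSV);m=((hsv[...,1]<45)&(hsv[...,2]>120)).astype(np.uint8);m[:125]=0;m[195:]=0;m[:,:250]=0;m[:,410:]=0
n,_,st,ce=cv2.connectedComponentsWithStats(m)
for k in range(1,n):
    if st[k,4]>40: print(st[k],ce[k],onz(c1,*ce[k],.083))
E
```

```text
[ 0.4827 -0.2072  0.2975]
[283.0302  69.8245] [283.1482  21.8031]
[ 250  125  160   70 3802] [332.5455 170.4411] [ 0.5313 -0.3463  0.083 ]
[390 125  14   9  86] [397.2791 128.1047] [ 0.6065 -0.3038  0.083 ]
[322 127  49  22 519] [346.8459 136.4528] [ 0.549  -0.3084  0.083 ]
[369 138  21  20 320] [379.325  147.5219] [ 0.5863 -0.324   0.083 ]
[254 144  41  31 558] [275.9659 159.1685] [ 0.4657 -0.3276  0.083 ]
[346 145  21  11 149] [356.4161 150.2148] [ 0.5598 -0.3249  0.083 ]
[325 148  20  21 334] [334.482  158.0689] [ 0.5341 -0.3319  0.083 ]
[259 167  13   9  46] [265.087  170.9348] [ 0.4516 -0.3404  0.083 ]
```

View pics/w2.png

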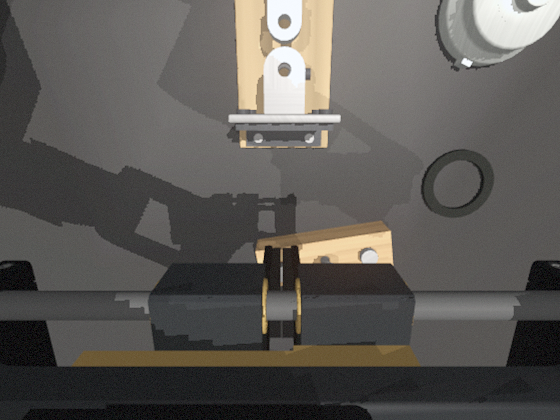

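Fork bore seen at (284.5,69.5) and eye bore at (284,22), both within 1.5 px of the predictions. The stand's axis is aligned with the tool, so I can drive straight along tool x to beyond the flange.

Emit:
{"fn": "carry_out", "kwargs": {"deltas": [[[0.2, 0, 0, 0, 0, 0, 1], [0.4, 0, 0, 0, 0, 0, 1], [0.6, 0, 0, 0, 0, 0, 1], [0.8, 0, 0, 0, 0, 0, 1], [1, 0, 0, 0, 0, 0, 1], [1, 0, 0, 0, 0, 0, 1], [1, 0, 0, 0, 0, 0, 1], [1, 0, 0, 0, 0, 0, 1], [1, 0, 0, 0, 0, 0, 1], [1, 0, 0, 0, 0, 0, 1]]]}}

```text
time_s: 3.53
position: [0.4949, -0.0577, 0.2974]
tcp_rot: [[0.082, 0.997, -0.0], [0.997, -0.082, -0.0], [-0.0, -0.0, -1.0]]
force: [0.9, -0.6, -0.3]
opening: 0.005
grasp_force: 0.0
```

Emit:
{"fn": "carry_out", "kwargs": {"deltas": [[[0.2, 0, 0, 0, 0, 0, 1], [0.4, 0, 0, 0, 0, 0, 1], [0.6, 0, 0, 0, 0, 0, 1], [0.8, 0, 0, 0, 0, 0, 1], [1, 0, 0, 0, 0, 0, 1], [1, 0, 0, 0, 0, 0, 1], [1, 0, 0, 0, 0, 0, 1], [1, 0, 0, 0, 0, 0, 1], [1, 0, 0, 0, 0, 0, 1], [1, 0, 0, 0, 0, 0, 1]]]}}

```text
time_s: 4.37
position: [0.5068, 0.0918, 0.2975]
tcp_rot: [[0.082, 0.997, -0.0], [0.997, -0.082, -0.0], [-0.0, -0.0, -1.0]]
force: [-0.5, -0.4, -0.7]
opening: 0.003
grasp_force: 0.0
```

Emit:
{"fn": "carry_out", "kwargs": {"deltas": [[[0.2, 0, 0, 0, 0, 0, 1], [0.4, 0, 0, 0, 0, 0, 1], [0.6, 0, 0, 0, 0, 0, 1], [0.8, 0, 0, 0, 0, 0, 1], [1, 0, 0, 0, 0, 0, 1], [1, 0, 0, 0, 0, 0, 1], [1, 0, 0, 0, 0, 0, 1], [1, 0, 0, 0, 0, 0, 1], [1, 0, 0, 0, 0, 0, 1], [1, 0, 0, 0, 0, 0, 1]]]}}

```text
time_s: 5.2
position: [0.5188, 0.2412, 0.2976]
tcp_rot: [[0.082, 0.997, -0.0], [0.997, -0.082, -0.0], [-0.0, -0.0, -1.0]]
force: [0.0, -0.2, -0.6]
opening: 0.008
grasp_force: 0.0
```

```bash
python3 - <<'E'
from h import *
s=telemetry.read_state();c=cam("wrist");im=capture("wrist");cv2.imwrite("pics/w3.png",im[:,:,::-1])
print(s["position"],s["tcp_rot"]);print(proj(c,[.522,.243,.068]),proj(c,[.522,.243,.096]))
E
```

```text
[0.5188 0.2412 0.2976] [[ 0.0817  0.9967 -0.0003]
 [ 0.9967 -0.0817 -0.0003]
 [-0.0004 -0.0002 -1.    ]]
[283.7612 178.538 ] [283.96   183.3996]
```

View pics/w3.png

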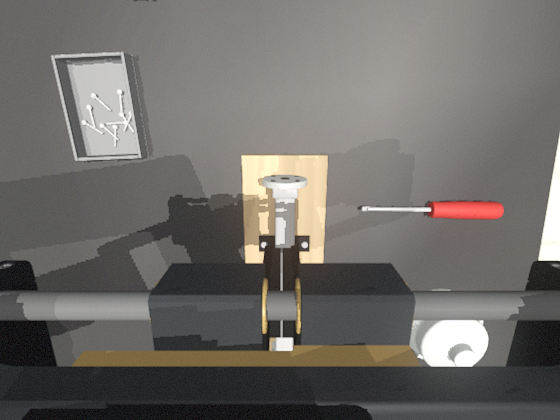

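The flange is centred at column 283.5, rows 176–189, in line with the tool. I'll go beyond it and down.

Emit:
{"fn": "carry_out", "kwargs": {"deltas": [[[0.2, 0, 0, 0, 0, 0, 1], [0.34, 0, 0.2, 0, 0, 0, 1], [0.34, 0, 0.4, 0, 0, 0, 1], [0.34, 0, 0.6, 0, 0, 0, 1], [0.34, 0, 0.8, 0, 0, 0, 1], [0.34, 0, 1, 0, 0, 0, 1], [0.34, 0, 1, 0, 0, 0, 1], [0.34, 0, 1, 0, 0, 0, 1], [0.34, 0, 1, 0, 0, 0, 1], [0.34, 0, 1, 0, 0, 0, 1]]]}}

```text
time_s: 6.08
position: [0.5245, 0.2938, 0.15]
tcp_rot: [[0.08, 0.997, 0.004], [0.997, -0.08, 0.002], [0.002, 0.004, -1.0]]
force: [-0.3, -0.5, 1.1]
opening: 0.004
grasp_force: 0.0
```

Emit:
{"fn": "carry_out", "kwargs": {"deltas": [[[0, 0, 0.12, 0, 0, 0, 1], [0, 0, 0.24, 0, 0, 0, 1], [0, 0, 0.36, 0, 0, 0, 1], [0, 0, 0.48, 0, 0, 0, 1], [0, 0, 0.57, 0, 0, 0, 1], [0, 0, 0.57, 0, 0, 0, 1], [-0.04, 0, 0.57, 0, 0, 0, 1], [-0.08, 0, 0.57, 0, 0, 0, 1], [-0.12, 0, 0.57, 0, 0, 0, 1], [-0.16, 0, 0.57, 0, 0, 0, 1]]]}}

```text
time_s: 6.92
position: [0.5216, 0.269, 0.0635]
tcp_rot: [[0.08, 0.997, 0.002], [0.997, -0.08, 0.001], [0.001, 0.002, -1.0]]
force: [0.6, 0.0, -0.3]
opening: 0.008
grasp_force: 0.0
```

Emit:
{"fn": "carry_out", "kwargs": {"deltas": [[[-0.035, 0, 0, 0, 0, 0, 1], [-0.07, 0, 0, 0, 0, 0, 1], [-0.105, 0, 0, 0, 0, 0, 1], [-0.14, 0, 0, 0, 0, 0, 1], [-0.175, 0, 0, 0, 0, 0, 1], [-0.21, 0, 0, 0, 0, 0, 1], [-0.245, 0, 0, 0, 0, 0, 1], [-0.28, 0, 0, 0, 0, 0, 1], [-0.3, 0, 0, 0, 0, 0, 1], [-0.32, 0, 0, 0, 0, 0, 1]]]}}

```text
time_s: 7.75
position: [0.5173, 0.2216, 0.0623]
tcp_rot: [[0.08, 0.997, 0.001], [0.997, -0.08, 0.0], [0.001, 0.001, -1.0]]
force: [0.6, 4.7, 3.8]
opening: 0.004
grasp_force: 2.3
```

Emit:
{"fn": "carry_out", "kwargs": {"deltas": [[[-0.01, 0, 0, 0, 0, 0, 1], [-0.02, 0, 0, 0, 0, 0, 1], [-0.03, 0, 0, 0, 0, 0, 1], [-0.04, 0, 0, 0, 0, 0, 1], [-0.05, 0, 0, 0, 0, 0, 1], [-0.055, 0, 0, 0, 0, 0, 1], [-0.06, 0, 0, 0, 0, 0, 1], [-0.06, 0, 0, 0, 0, 0, 1], [-0.06, 0, 0, 0, 0, 0, 1], [-0.06, 0, 0, 0, 0, 0, 1]]]}}

```text
time_s: 8.58
position: [0.5161, 0.2125, 0.0619]
tcp_rot: [[0.08, 0.997, -0.0], [0.997, -0.08, -0.0], [-0.0, -0.0, -1.0]]
force: [1.3, 2.4, 2.5]
opening: 0.002
grasp_force: 1.6
```

Emit:
{"fn": "carry_out", "kwargs": {"deltas": [[[-0.005, 0, 0, 0, 0, 0, 1], [-0.01, 0, 0, 0, 0, 0, 1], [-0.015, 0, 0, 0, 0, 0, 1], [-0.02, 0, 0, 0, 0, 0, 1], [-0.025, 0, 0, 0, 0, 0, 1], [-0.03, 0, 0, 0, 0, 0, 1], [-0.035, 0, 0, 0, 0, 0, 1], [-0.04, 0, 0, 0, 0, 0, 1], [-0.04, 0, 0, 0, 0, 0, 1], [-0.04, 0, 0, 0, 0, 0, 1]]]}}

```text
time_s: 9.42
position: [0.5156, 0.2064, 0.0619]
tcp_rot: [[0.08, 0.997, -0.001], [0.997, -0.08, -0.0], [-0.0, -0.001, -1.0]]
force: [0.8, 2.4, 1.2]
opening: 0.006
grasp_force: 1.0
```

```bash
python3 - <<'E'
from h import *
t=cam("top");im=capture("top")[:,:,::-1];cv2.imwrite("pics/t1.png",im)
print(proj(t,[.4955,-.0843,.092]))
a=cv2.resize(im[182:247,200:360],None,fx=5,fy=5,interpolation=2);cv2.imwrite("pics/c2.png",a)
E
```

```text
[315.583  213.5902]
```

View pics/c2.png

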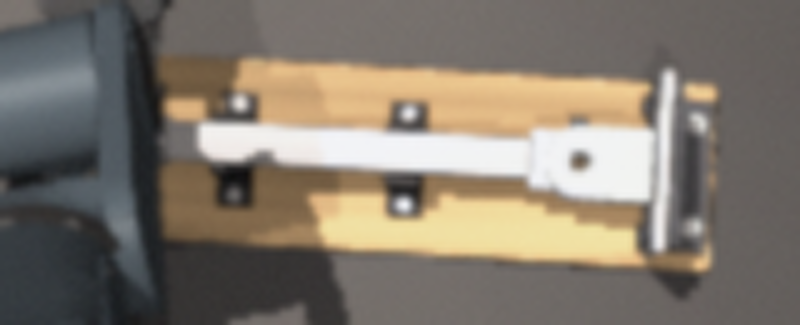

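The eye is now in the fork: its collar moved 76 crop px (about 47 mm) of the roughly 48 mm needed. I'll press on until the force rises.

Emit:
{"fn": "carry_out", "kwargs": {"deltas": [[[-0.004, 0, 0, 0, 0, 0, 1], [-0.008, 0, 0, 0, 0, 0, 1], [-0.012, 0, 0, 0, 0, 0, 1], [-0.016, 0, 0, 0, 0, 0, 1], [-0.02, 0, 0, 0, 0, 0, 1], [-0.02, 0, 0, 0, 0, 0, 1], [-0.02, 0, 0, 0, 0, 0, 1], [-0.02, 0, 0, 0, 0, 0, 1], [-0.02, 0, 0, 0, 0, 0, 1], [-0.02, 0, 0, 0, 0, 0, 1]]]}}

```text
time_s: 10.3
position: [0.5159, 0.2056, 0.062]
tcp_rot: [[0.081, 0.997, 0.001], [0.997, -0.081, 0.003], [0.003, 0.001, -1.0]]
force: [0.4, 8.6, -1.3]
opening: 0.008
grasp_force: 4.7
```

Force rose to 8.6 N with no further travel: the eye is home. I'll retreat, then go to the pin.

Emit:
{"fn": "carry_out", "kwargs": {"deltas": [[[0.1, 0, 0, 0, 0, 0, 1], [0.2, 0, -0.1, 0, 0, 0, 1], [0.2, 0, -0.3, 0, 0, 0, 1], [0.2, 0, -0.5, 0, 0, 0, 1], [0.2, 0, -0.7, 0, 0, 0, 1], [0.2, 0, -0.9, 0, 0, 0, 1], [0, 0, -1, 0, 0, 0, 1], [-0.2, 0, -1, 0, 0, 0, 1], [-0.4, 0, -1, 0, 0, 0, 1], [-0.6, 0, -1, 0, 0, 0, 1]]]}}

```text
time_s: 11.13
position: [0.5074, 0.1123, 0.2123]
tcp_rot: [[0.078, 0.997, -0.001], [0.997, -0.078, -0.002], [-0.002, -0.0, -1.0]]
force: [-0.4, -0.5, 0.2]
opening: 0.003
grasp_force: 0.0
```

Emit:
{"fn": "carry_out", "kwargs": {"deltas": [[[-0.2, 0, 0, 0, 0, 0, 0.2], [-0.4, 0, 0, 0, 0, 0, 0.2], [-0.6, 0, 0, 0, 0, 0, 0.2], [-0.8, 0, 0, 0, 0, 0, 0.2], [-1, 0, 0, 0, 0, 0, 0.2], [-1, 0, 0, 0, 0, 0, 0.2], [-1, 0, 0, 0, 0, 0, 0.2], [-1, 0, 0, 0, 0, 0, 0.2], [-1, 0, 0, 0, 0, 0, 0.2], [-1, 0, 0, 0, 0, 0, 0.2]]]}}

```text
time_s: 11.97
position: [0.4961, -0.0344, 0.2119]
tcp_rot: [[0.078, 0.997, -0.001], [0.997, -0.078, 0.0], [0.0, -0.001, -1.0]]
force: [0.2, 0.0, 0.4]
opening: 0.398
grasp_force: 0.0
```

Emit:
{"fn": "carry_out", "kwargs": {"deltas": [[[-0.2, 0, 0, 0, 0, 0, 0.1], [-0.4, 0, 0, 0, 0, 0, 0.1], [-0.6, 0, 0, 0, 0, 0, 0.1], [-0.8, 0, 0, 0, 0, 0, 0.1], [-1, 0, 0, 0, 0, 0, 0.1], [-1, 0, 0, 0, 0, 0, 0.1], [-1, 0, 0, 0, 0, 0, 0.1], [-1, 0, 0, 0, 0, 0, 0.1], [-1, 0, 0, 0, 0, 0, 0.1], [-1, 0, 0, 0, 0, 0, 0.1]]]}}

```text
time_s: 12.8
position: [0.4844, -0.1834, 0.212]
tcp_rot: [[0.078, 0.997, -0.001], [0.997, -0.078, 0.001], [0.0, -0.001, -1.0]]
force: [-0.1, 0.3, 0.2]
opening: 0.453
grasp_force: 0.0
```

```bash
python3 - <<'E'
from h import *
s=telemetry.read_state();R=s["tcp_rot"];print(s["position"],s["opening"])
print(R.T@(np.array([.5338,-.332,.14])-s["position"])/.15,R)
c=cam("top");im=capture("top")[:,:,::-1];cv2.imwrite("pics/t2.png",im)
E
```

```text
[ 0.4844 -0.1834  0.212 ] 0.4526371470710225
[-0.9625  0.4053  0.4793] [[ 0.0776  0.997  -0.0005]
 [ 0.997  -0.0776  0.0005]
 [ 0.0005 -0.0006 -1.    ]]
```

Emit:
{"fn": "carry_out", "kwargs": {"deltas": [[[-0.2, 0.1, 0, 0, 0, 0, 0.1], [-0.4, 0.2, 0, 0, 0, 0, 0.1], [-0.6, 0.3, 0.1, 0, 0, 0, 0.1], [-0.8, 0.4, 0.2, 0, 0, 0, 0.1], [-0.962, 0.405, 0.4, 0, 0, 0, 0.1], [-0.962, 0.405, 0.48, 0, 0, 0, 0.1], [-0.962, 0.405, 0.48, 0, 0, 0, 0.1], [-0.962, 0.405, 0.48, 0, 0, 0, 0.1], [-0.962, 0.405, 0.48, 0, 0, 0, 0.1], [-0.962, 0.405, 0.48, 0, 0, 0, 0.1]]]}}

```text
time_s: 13.68
position: [0.5343, -0.3327, 0.1417]
tcp_rot: [[0.078, 0.997, 0.002], [0.997, -0.078, -0.001], [-0.001, 0.002, -1.0]]
force: [0.3, -0.3, 0.4]
opening: 0.451
grasp_force: 0.0
```

```bash
python3 - <<'E'
from h import *
s=telemetry.read_state();print(s["position"]);c=cam("wrist")
im=capture("wrist")[:,:,::-1];si=capture("side")[:,:,::-1]
cv2.imwrite("pics/w4.png",im)
print(proj(c,[.5338,-.332,.083]),proj(c,s["position"]))
o=np.hstack([cv2.resize(im[150:400,130:430],None,fx=1.5,fy=1.5),cv2.resize(si[265:340,260:355],(345,375))[:, :345]]);cv2.imwrite("pics/c3.png",o)
E
```

```text
[ 0.5343 -0.3327  0.1417]
[280.496  227.1467] [281.6004 264.7397]
```

View pics/c3.png

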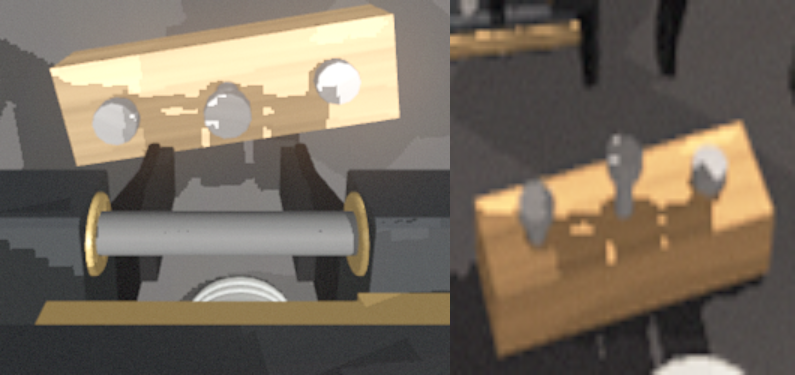

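The wrist image shows the pin head at (280.7,226.7), predicted at (280.5,227.1), with the fingers straddling it. I'll descend and grip.

Emit:
{"fn": "carry_out", "kwargs": {"deltas": [[[0, 0, 0.08, 0, 0, 0, 0.1], [0, 0, 0.16, 0, 0, 0, 0.1], [0, 0, 0.24, 0, 0, 0, 0.1], [0, 0, 0.32, 0, 0, 0, 0.1], [0, 0, 0.4, 0, 0, 0, 0.1], [0, 0, 0.48, 0, 0, 0, 0.1], [0, 0, 0.52, 0, 0, 0, 0.1], [0, 0, 0.52, 0, 0, 0, 0.1], [0, 0, 0.52, 0, 0, 0, 0.1], [0, 0, 0.52, 0, 0, 0, 0.1]]]}}

```text
time_s: 14.62
position: [0.5339, -0.334, 0.0624]
tcp_rot: [[0.08, 0.997, 0.001], [0.997, -0.08, -0.001], [-0.001, 0.001, -1.0]]
force: [-0.4, 0.8, -0.2]
opening: 0.449
grasp_force: 0.0
```

Emit:
{"fn": "carry_out", "kwargs": {"deltas": [[[0, 0, 0, 0, 0, 0, 1], [0, 0, 0, 0, 0, 0, 1], [0, 0, 0, 0, 0, 0, 1], [0, 0, 0, 0, 0, 0, 1], [0, 0, 0, 0, 0, 0, 1], [0, 0, 0, 0, 0, 0, 1], [0, 0, 0, 0, 0, 0, 1], [0, 0, 0, 0, 0, 0, 1], [0, 0, 0, 0, 0, 0, 1], [0, 0, 0, 0, 0, 0, 1]]]}}

```text
time_s: 15.45
position: [0.5338, -0.3339, 0.0625]
tcp_rot: [[0.08, 0.997, 0.001], [0.997, -0.08, -0.001], [-0.001, 0.001, -1.0]]
force: [-0.2, 0.2, 5.6]
opening: 0.267
grasp_force: 30.0
```

Opening 23 mm: the head is gripped. Lifting, then to the fork.

Emit:
{"fn": "carry_out", "kwargs": {"deltas": [[[0, 0, -0.1, 0, 0, 0, 1], [0, 0, -0.2, 0, 0, 0, 1], [0, 0, -0.3, 0, 0, 0, 1], [0, 0, -0.4, 0, 0, 0, 1], [0, 0, -0.55, 0, 0, 0, 1], [0, 0, -0.7, 0, 0, 0, 1], [0, 0, -0.85, 0, 0, 0, 1], [0, 0, -1, 0, 0, 0, 1], [0, 0, -1, 0, 0, 0, 1], [0, 0, -1, 0, 0, 0, 1]]]}}

```text
time_s: 16.28
position: [0.5337, -0.3338, 0.2124]
tcp_rot: [[0.08, 0.997, 0.001], [0.997, -0.08, -0.001], [-0.001, 0.001, -1.0]]
force: [-1.3, 0.3, -1.1]
opening: 0.265
grasp_force: 30.0
```

Emit:
{"fn": "carry_out", "kwargs": {"deltas": [[[0.1, -0.05, 0, 0, 0, 0, 1], [0.25, -0.1, 0, 0, 0, 0, 1], [0.4, -0.15, 0, 0, 0, 0, 1], [0.55, -0.2, 0, 0, 0, 0, 1], [0.7, -0.25, 0, 0, 0, 0, 1], [0.85, -0.3, 0, 0, 0, 0, 1], [0.95, -0.35, 0, 0, 0, 0, 1], [1, -0.39, 0, 0, 0, 0, 1], [1, -0.39, 0, 0, 0, 0, 1], [1, -0.39, 0, 0, 0, 0, 1]]]}}

```text
time_s: 17.12
position: [0.4868, -0.1795, 0.2111]
tcp_rot: [[0.079, 0.997, -0.001], [0.997, -0.079, 0.0], [0.0, -0.001, -1.0]]
force: [-0.3, -0.9, -1.8]
opening: 0.265
grasp_force: 30.0
```

```bash
python3 - <<'E'
from h import *
s=telemetry.read_state();R=s["tcp_rot"];print(s["position"],s["opening"],s["grasp_force"],s["force"])
off=np.array([.0017,0,0])
print(R.T@(np.array([.4955,-.0843,.212])-s["position"]-R@off)/.15,R)
E
```

```text
[ 0.4868 -0.1795  0.2111] 0.2648562857030664 29.99970316886902 [-0.269  -0.8855 -1.8075]
[ 0.6258  0.0075 -0.0056] [[ 0.0792  0.9969 -0.0013]
 [ 0.9969 -0.0792  0.0003]
 [ 0.0002 -0.0013 -1.    ]]
```

Emit:
{"fn": "carry_out", "kwargs": {"deltas": [[[0.1, 0, 0, 0, 0, 0, 1], [0.25, 0, 0, 0, 0, 0, 1], [0.4, 0, 0, 0, 0, 0, 1], [0.55, 0, 0, 0, 0, 0, 1], [0.626, 0.008, 0, 0, 0, 0, 1], [0.626, 0.008, 0.1, 0, 0, 0, 1], [0.626, 0.008, 0.2, 0, 0, 0, 1], [0.626, 0.008, 0.3, 0, 0, 0, 1], [0.626, 0.008, 0.36, 0, 0, 0, 1], [0.626, 0.008, 0.36, 0, 0, 0, 1]]]}}

```text
time_s: 17.95
position: [0.4952, -0.0865, 0.1561]
tcp_rot: [[0.081, 0.997, -0.003], [0.997, -0.081, 0.001], [0.001, -0.004, -1.0]]
force: [0.1, 0.5, -0.5]
opening: 0.265
grasp_force: 30.0
```

```bash
python3 - <<'E'
from h import *
s=telemetry.read_state();R=s["tcp_rot"];print(s["position"],s["opening"],s["grasp_force"],s["force"])
c=cam("wrist");im=capture("wrist")[:,:,::-1];sc=cam("side");si=capture("side")[:,:,::-1]
cv2.imwrite("pics/w5.png",im);cv2.imwrite("pics/s5.png",si)
p=s["position"]
for z in(p[2]-.0535,p[2]+.0085,p[2]+.0205): print(z,proj(c,[.4955,-.0843,z]),proj(sc,[.4955,-.0843,z]))
print("fork",proj(c,[.4955,-.0843,.092]),proj(sc,[.4955,-.0843,.092]))
cr=lambda m,u,v,w,h,f:cv2.resize(m[v:v+h,u:u+w],None,fx=f,fy=f,interpolation=2)
o=np.hstack([cr(im,205,130,150,180,3),cr(si,240,160,68,108,5)]);cv2.imwrite("pics/c4.png",o);print(o.shape)
E
```

```text
[ 0.4952 -0.0865  0.1561] 0.26457463808407217 29.999816715717316 [ 0.0964  0.4698 -0.5326]
0.10258920904715499 [281.908  227.7595] [273.0699 225.7297]
0.164589209047155 [281.833  268.2356] [272.5346 207.8722]
0.17658920904715497 [281.812  279.5619] [272.4269 204.279 ]
fork [281.9171 222.8489] [273.1579 228.6662]
(540, 790, 3)
```

View pics/c4.png

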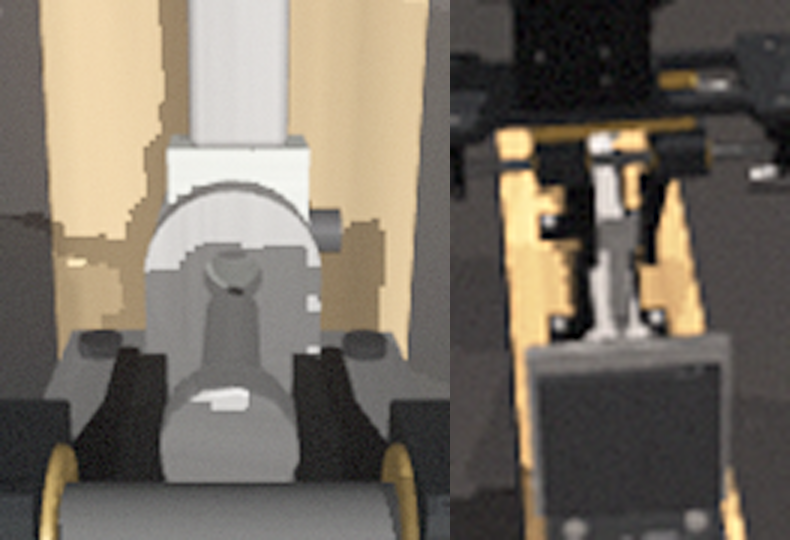

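Wrist view: the bore's centre is at about (282.8,223), predicted (281.9,222.8), and the pin tip sits above it within about 1 mm. I'll descend gently.

Emit:
{"fn": "carry_out", "kwargs": {"deltas": [[[0, 0, 0.02, 0, 0, 0, 1], [0, 0, 0.04, 0, 0, 0, 1], [0, 0, 0.06, 0, 0, 0, 1], [0, 0, 0.08, 0, 0, 0, 1], [0, 0, 0.1, 0, 0, 0, 1], [0, 0, 0.115, 0, 0, 0, 1], [0, 0, 0.13, 0, 0, 0, 1], [0, 0, 0.13, 0, 0, 0, 1], [0, 0, 0.13, 0, 0, 0, 1], [0, 0, 0.13, 0, 0, 0, 1]]]}}

```text
time_s: 18.88
position: [0.4959, -0.086, 0.1386]
tcp_rot: [[0.08, 0.997, 0.0], [0.997, -0.08, -0.0], [-0.0, 0.0, -1.0]]
force: [0.1, -0.1, -2.5]
opening: 0.262
grasp_force: 30.0
```

Emit:
{"fn": "carry_out", "kwargs": {"deltas": [[[0, 0, 0.015, 0, 0, 0, 1], [0, 0, 0.03, 0, 0, 0, 1], [0, 0, 0.045, 0, 0, 0, 1], [0, 0, 0.06, 0, 0, 0, 1], [0, 0, 0.075, 0, 0, 0, 1], [0, 0, 0.09, 0, 0, 0, 1], [0, 0, 0.105, 0, 0, 0, 1], [0, 0, 0.12, 0, 0, 0, 1], [0, 0, 0.13, 0, 0, 0, 1], [0, 0, 0.13, 0, 0, 0, 1]]]}}

```text
time_s: 19.72
position: [0.4956, -0.0859, 0.1187]
tcp_rot: [[0.08, 0.997, -0.001], [0.997, -0.08, 0.0], [0.0, -0.001, -1.0]]
force: [-0.6, -0.3, -0.4]
opening: 0.265
grasp_force: 30.0
```

Emit:
{"fn": "carry_out", "kwargs": {"deltas": [[[0, 0, 0.015, 0, 0, 0, 1], [0, 0, 0.03, 0, 0, 0, 1], [0, 0, 0.045, 0, 0, 0, 1], [0, 0, 0.06, 0, 0, 0, 1], [0, 0, 0.075, 0, 0, 0, 1], [0, 0, 0.09, 0, 0, 0, 1], [0, 0, 0.105, 0, 0, 0, 1], [0, 0, 0.12, 0, 0, 0, 1], [0, 0, 0.13, 0, 0, 0, 1], [0, 0, 0.13, 0, 0, 0, 1]]]}}

```text
time_s: 20.55
position: [0.4954, -0.0858, 0.0992]
tcp_rot: [[0.08, 0.997, -0.001], [0.997, -0.08, 0.0], [0.0, -0.001, -1.0]]
force: [-0.5, -0.1, -1.4]
opening: 0.262
grasp_force: 30.0
```

Release, rise, close.

Emit:
{"fn": "carry_out", "kwargs": {"deltas": [[[0, 0, 0, 0, 0, 0, 0.1], [0, 0, 0, 0, 0, 0, 0.1], [0, 0, 0, 0, 0, 0, 0.1], [0, 0, 0, 0, 0, 0, 0.1], [0, 0, 0, 0, 0, 0, 0.1], [0, 0, -0.07, 0, 0, 0, 0.1], [0, 0, -0.14, 0, 0, 0, 0.1], [0, 0, -0.21, 0, 0, 0, 0.1], [0, 0, -0.28, 0, 0, 0, 0.1], [0, 0, -0.28, 0, 0, 0, 0.1]]]}}

```text
time_s: 21.38
position: [0.4972, -0.0864, 0.1433]
tcp_rot: [[0.08, 0.997, 0.004], [0.997, -0.08, -0.002], [-0.001, 0.004, -1.0]]
force: [0.3, 0.3, 0.1]
opening: 0.451
grasp_force: 0.0
```

Emit:
{"fn": "carry_out", "kwargs": {"deltas": [[[0.011, 0, 0, 0, 0, 0, 1], [0.011, 0, 0, 0, 0, 0, 1], [0.011, 0, 0, 0, 0, 0, 1], [0.011, 0, 0, 0, 0, 0, 1], [0.011, 0, 0, 0, 0, 0, 1], [0.011, 0, 0, 0, 0, 0, 1], [0.011, 0, 0, 0, 0, 0, 1], [0.011, 0, 0, 0, 0, 0, 1], [0.011, 0, 0, 0, 0, 0, 1], [0.011, 0, 0, 0, 0, 0, 1]]]}}

```text
time_s: 22.22
position: [0.496, -0.0843, 0.1415]
tcp_rot: [[0.08, 0.997, 0.0], [0.997, -0.08, 0.0], [0.0, 0.0, -1.0]]
force: [0.7, 0.2, -0.5]
opening: 0.006
grasp_force: 0.0
```

```bash
python3 - <<'E'
from h import *
s=telemetry.read_state();print(s["position"],s["opening"],s["force"])
c=cam("wrist");im=capture("wrist")[:,:,::-1];cv2.imwrite("pics/w6.png",im)
for z in(.092,.108,.120): print(proj(c,[.4955,-.0843,z]))
cv2.imwrite("pics/c5.png",cv2.resize(im[130:310,165:395],None,fx=3,fy=3,interpolation=2))
E
```

```text
[ 0.496  -0.0843  0.1415] 0.005891575431471542 [ 0.6563  0.1642 -0.4819]
[280.7741 232.6338]
[280.7634 241.4288]
[280.7543 248.9096]
```

View pics/c5.png

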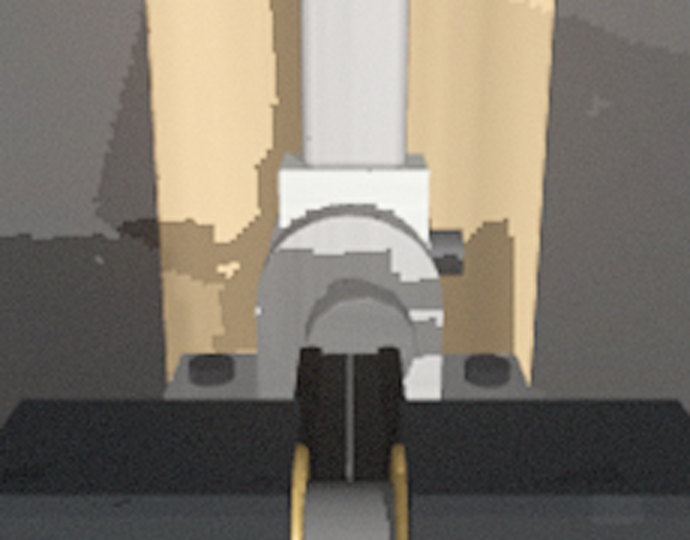

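The head is visible at about (285,241), proud of the ear and leaning about 2.5 mm within the bore's play. I'll push down with the closed fingers, shifted 2 mm over.

Emit:
{"fn": "carry_out", "kwargs": {"deltas": [[[0, 0.013, 0.02, 0, 0, 0, 1], [0, 0.013, 0.04, 0, 0, 0, 1], [0, 0.013, 0.06, 0, 0, 0, 1], [0, 0.013, 0.08, 0, 0, 0, 1], [0, 0.013, 0.1, 0, 0, 0, 1], [0, 0.013, 0.12, 0, 0, 0, 1], [0, 0.013, 0.135, 0, 0, 0, 1], [0, 0.013, 0.15, 0, 0, 0, 1], [0, 0.013, 0.165, 0, 0, 0, 1], [0, 0.013, 0.18, 0, 0, 0, 1]]]}}

```text
time_s: 23.1
position: [0.498, -0.0845, 0.1144]
tcp_rot: [[0.08, 0.997, 0.0], [0.997, -0.08, -0.0], [-0.0, 0.0, -1.0]]
force: [-0.7, -0.4, 2.0]
opening: 0.003
grasp_force: 1.1
```

Emit:
{"fn": "carry_out", "kwargs": {"deltas": [[[0, 0, 0.01, 0, 0, 0, 1], [0, 0, 0.02, 0, 0, 0, 1], [0, 0, 0.03, 0, 0, 0, 1], [0, 0, 0.04, 0, 0, 0, 1], [0, 0, 0.045, 0, 0, 0, 1], [0, 0, 0.05, 0, 0, 0, 1], [0, 0, 0.05, 0, 0, 0, 1], [0, 0, 0.05, 0, 0, 0, 1], [0, 0, 0.05, 0, 0, 0, 1], [0, 0, 0.05, 0, 0, 0, 1]]]}}

```text
time_s: 23.93
position: [0.4978, -0.0844, 0.1069]
tcp_rot: [[0.08, 0.997, -0.0], [0.997, -0.08, 0.0], [0.0, -0.0, -1.0]]
force: [-2.1, -0.4, 1.0]
opening: 0.005
grasp_force: 0.9
```

Emit:
{"fn": "carry_out", "kwargs": {"deltas": [[[0, 0, 0.004, 0, 0, 0, 1], [0, 0, 0.008, 0, 0, 0, 1], [0, 0, 0.012, 0, 0, 0, 1], [0, 0, 0.016, 0, 0, 0, 1], [0, 0, 0.02, 0, 0, 0, 1], [0, 0, 0.024, 0, 0, 0, 1], [0, 0, 0.028, 0, 0, 0, 1], [0, 0, 0.028, 0, 0, 0, 1], [0, 0, 0.028, 0, 0, 0, 1], [0, 0, 0.028, 0, 0, 0, 1]]]}}

```text
time_s: 24.77
position: [0.4977, -0.0845, 0.1048]
tcp_rot: [[0.079, 0.997, 0.0], [0.997, -0.079, -0.001], [-0.0, 0.0, -1.0]]
force: [-5.4, 0.2, 19.5]
opening: 0.005
grasp_force: 9.7
```

19.5 N at z 0.1048 (home is expected at 0.104): seated. I'll back off and check.

Emit:
{"fn": "carry_out", "kwargs": {"deltas": [[[0, 0, -0.05, 0, 0, 0, 1], [0, 0, -0.15, 0, 0, 0, 1], [0, 0, -0.3, 0, 0, 0, 1], [0, 0, -0.5, 0, 0, 0, 1], [0, 0, -0.7, 0, 0, 0, 1], [0, 0, -0.9, 0, 0, 0, 1], [-0.3, 0, -1, 0, 0, 0, 1], [-0.6, 0, -1, 0, 0, 0, 1], [-0.8, 0, -1, 0, 0, 0, 1], [-0.8, 0, -1, 0, 0, 0, 1]]]}}

```text
time_s: 25.6
position: [0.49, -0.2116, 0.2537]
tcp_rot: [[0.085, 0.996, 0.005], [0.996, -0.085, -0.007], [-0.006, 0.006, -1.0]]
force: [0.3, 0.3, -0.2]
opening: 0.002
grasp_force: 0.0
```

```bash
python3 - <<'E'
from h import *
s=telemetry.read_state();print(s["position"],s["force"])
c=cam("wrist");im=capture("wrist")[:,:,::-1];cv2.imwrite("pics/w7.png",im)
for z in(.092,.104): print(proj(c,[.4955,-.0843,z]))
u,v=proj(c,[.4955,-.0843,.104]).astype(int);print(u,v);v=max(v,60);cv2.imwrite("pics/c6.png",cv2.resize(im[v-60:v+60,u-80:u+80],None,fx=5,fy=5,interpolation=2))
E
```

```text
[ 0.49   -0.2116  0.2537] [ 0.2781  0.3244 -0.2365]
[274.3888  58.433 ]
[274.2021  56.3907]
274 56
```

View pics/c6.png

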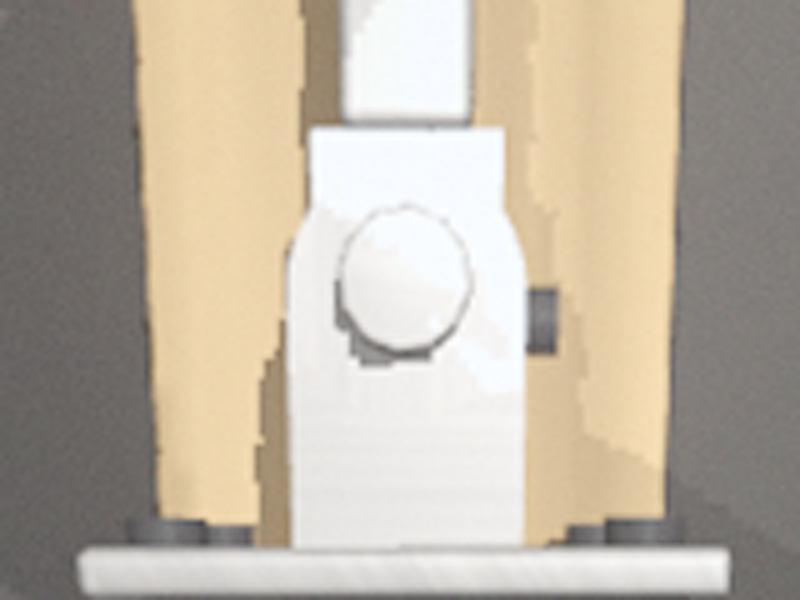

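The head sits flat and centred on the top ear at about (275.2,56.2), predicted (274.2,56.4), and the robot is clear.

```bash
python3 -c "
from rig import job;print(job.hand_in())"
```

```text
the job is handed in; nothing more can be done
None
```

The swing arm's eye is home in the fork and the longest pin is seated through it, head on the top ear; the job was handed in after about 26 s, and hand-in returned no verdict.

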